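Index the slide carriage to its work hole

ROBOT

A 6-joint arm with a two-finger parallel gripper is mounted at the origin on a cart in front of the work surface, level with it; the furniture and walls round the work are solid. World frame = base frame: x ahead of the robot, y to its left, z up, the work surface at z = 0. Lengths are in m, angles in degrees, forces in N, time in s.
With the tool pointing down it reaches from about 0.375 to 0.9 m from the base axis. Payload 3.1 kg.
Tool frame: the origin (TCP) lies at the very end of the fingers, on their centre line; the grasp point (between the pads) lies 19 mm behind it (bot.hold_point_z is the z of the grasp point in the tool frame, in m); z points along the fingers, y is the line along which they close (so a half turn about z gives the same grasp; the last joint's range is limited). The gripper opens to 87 mm and grips with 3 to 60 N. Pads are 19 mm wide; open, the fingers measure 117 mm over their backs; the gripper's body (75 mm by 190 mm) begins 51 mm behind the grasp point.
Start: joints at [-85.686, 30.224, 82.088, -0, 67.689, -10.227], TCP at [0.157, -0.605, 0.223] pointing down, gripper open.
Joint ranges: [-176.69, 176.69], [-43.24, 126.21], [12.49, 139.97], [-82, 262], [0, 151.66], [-163.58, 163.58]. Speed limits (degrees/s): [159.86, 159.86, 180, 180, 180, 180].

INTERFACE

Orientations are given as a 3x3 rotation matrix whose columns are the frame's x, y, z axes.
In Python, from rig import bot, capture, camera_model gives the robot as it stands.
- The arm moves only by the tool apply_moves, never from a script. Its argument "plan" is text: rows parted by semicolons, each of 6 numbers parted by spaces: the shift along the tool's x, y, z in units of 0.05 m (1.0 is 0.05 m), then the turn, a rotation vector about the tool's x, y, z in units of 360 degrees (1.0 is 360 degrees). In form: dx dy dz ax ay az; .... A call has 1 to 10 rows; each row shifts and turns the commanded pose from where the row before left it, along the tool's axes as they then stand; what a row does not reach is not made up. A row lasts 1/12 s, in which the tool goes at most 41.7 mm and 7.16 degrees, less where a joint would pass 70% of its speed; a pose out of reach is approached as far as the arm can. A call with a number of a shift or a turn outside -1 to 1 is refused whole. A call with a gripper value outside its range is refused whole. "gripper" is the gripper command: -1 is shut, 1 is fully open, values between are in proportion, set as the call begins (left out, the last holds). The fingers move at their own pace and stop on an object; the grip force is fixed at half the most. Time passes only in rows, so rows that do not move let the fingers close. It gives the time, the measured TCP pose, the force, the opening and the grip force at its end, in the units of the state.
- bot.read_state(): the state, without advancing time (a new reading comes with each control period).
- capture(name): name is "side" or "top" or "wrist"; returns the picture (384x512x3 uint8, red, green, blue); there is no depth.
- camera_model(name): a dict with "vertical_fov" (degrees; the focal length in pixels is half the picture's height over the tangent of half this angle, whatever the lens; pixels are square), "cx", "cy" (the principal point, pixels), "dist" ([k1, k2, p1, p2, k3] as OpenCV has them; the pictures are not rectified), "position" and "rotation" of the camera in the world; the wrist camera has in their place "hand_eye" (4x4, takes a point from camera to tool coordinates, whose origin is the TCP and whose axes are the flange's). Camera axes: x right, y down, z forward; pixel columns grow to the right and rows downward; lengths in m; the calibration is good to about 2 mm. A picture is of the moment at which its call begins: read the wrist's pose just before it. camera_model takes no time and is no camera call.
- bot.hand_in(): hands the job in; it is judged then, once.
The state is a dict: "time_s": time; "joint_positions": joint angles; "qvel": joint speeds; "tau": joint torques, N m; "position": TCP position; "tcp_rot": TCP orientation; "force": force on the tool from outside, world axes, zero at the start; "moment": the same for the moment, N m; "opening": opening from 0.0 (shut) to 1.0 (fully open); "grasp_force": force on a finger pad.
Only numpy, scipy, OpenCV 4.12 (cv2) and the standard library are available. Lean on these libraries where they do the work, as an engineer would, in place of code of your own. Each camera call takes 0.05 s, during which the arm holds its last target. There are 200 camera calls.

TASK

Pull up the black index plunger knob on the slide, move the carriage with its sprocket along from the loading hole to the work hole hidden between the green marks, and let the spring drop the pin fully home there. The hole cannot be seen: feel for it with the pin riding on the bar, and go gently, without forcing the carriage against the pin. Let go of the knob and leave the other things on the bench alone.

Things in the scene. Friction and masses are not known exactly. Their poses are not given: they have to be found in the camera images.
- slide_base: Fixed slide: steel rail on a grey foot plate 310 x 100 mm (x -0.135 to 0.175 m in its frame). Origin on the bench, under the index pin when the carriage is at 0; +x is the travel to the work hole, z up. Green marks on both foot edges at x = 0.062 and 0.104 bracket the work hole; a rubber lip seal hides the bar with the holes.
- carriage (a joint): Place of the aluminium carriage (150 x 84 mm, top at 50 mm) along slide_base +x, m: 0 = loading hole, where it starts locked. Red side marks on it, level with the knob. The work hole lies somewhere from 0.066 to 0.100, different each time; no other holes; end stops at -0.002 and 0.118. Friction 2 N, 7 to 9 N in all with the pin riding on the bar.
- plunger (a joint): Lift of the index plunger, m: 0 = fully home (pin 8 mm deep in a hole), about 0.0075 = pin tip just riding on the bar, 0.013 = upper stop. A spring pulls it down with 8 N at 0 to 12 N at 0.013; damping 25 N s/m. It only slides up and down, it does not turn.
- knob_centre (a point): Centre of the black upright knob, 26 mm diameter, 29 mm high, red dot on top; pin home: 64 to 93 mm above the bench, centre at 79. It stands on the carriage over the pin; below it is a 25 mm boss, 50 to 60 mm above the bench. A 70 mm sprocket with a nut, top at 69 mm, is clamped on the carriage 73 mm behind the knob (to -x of slide_base).
- index_pin: Steel index pin, 6 mm diameter, round tip, below the knob inside the carriage, not visible. Holes are 8 mm wide, so it drops in only within about 2 mm of a hole's middle. Origin as that of slide_base, moving with carriage and plunger. More than 35 N on the pin would bend it.
- spanner_13: Bystander: combination spanner 164 x 27 x 8 mm, lying on the bench; origin at the centre of its underside.
- hex_key_6: Bystander: hex key 103 x 37 x 7 mm, lying; origin at the centre of its underside.
- marker_blue: Bystander: blue marker 130 x 18 x 18 mm, lying; origin at the centre of its underside.
- throttle_grip: Bystander: black rubber throttle grip 115 x 33 x 33 mm, lying; origin at the centre of its underside.

How it is judged:
By the outcome, as a careful person would: the job done as asked, in the order asked, and still so for the second after the job is handed in, with the robot touching nothing.
It also fails if it takes over 40 s, if anything falls off the work surface, if the arm or the gripper's body presses on something with over 40 N, if the wrist force passes 120 N, or if a joint passes its speed limit or range.

## Working session

There is one attempt and no reset: what is moved stays moved. The work goes in short steps, Python scripts to look and compute and a tool call to move; the robot and the scene stay as the last step left them, time stands still between calls to the robot, and variables do not carry over. Pictures are saved under pics/ and viewed, at most 10 in all, crops included, and the job is handed in when it is done.

Besides the shell and the picture viewer there is one more tool, called after "Call:" by a JSON object that holds its "op" and its "data", one argument or row to a line. apply_moves: Moves the arm, as the interface text tells. Its arguments: {"type":"object","properties":{"plan":{"type":"string"},"gripper":{"type":"number"}},"required":["plan"]}

```bash
mkdir -p pics; ls; python3 - <<'E'
from rig import bot,capture,camera_model
import cv2,numpy as np
s=bot.read_state();print(s)
for n in("side","top"):
    im=capture(n);cv2.imwrite(f"pics/{n}0.png",im[:,:,::-1]);m=camera_model(n);print(n,m)
print(camera_model("wrist"))
a=[cv2.imread(f"pics/{n}0.png") for n in("side","top")]
E
```

```text
pics
{'time_s': 0.0, 'joint_positions': array([-8.56859798e+01,  3.02797950e+01,  8.21579019e+01,  1.47542057e-03,
        6.76902338e+01, -1.02276740e+01]), 'qvel': array([ 0.07725662,  0.02368796,  0.00184582,  0.02271298, -0.12583016,
       -0.0874423 ]), 'tau': array([-4.99649341e-04, -4.40047538e+01, -1.76593459e+01,  6.31562294e-02,
        5.82307333e-02, -1.59584233e-04]), 'position': array([ 0.15690194, -0.6042073 ,  0.22155435]), 'tcp_rot': array([[ 9.67967674e-01,  2.51074814e-01, -1.44202344e-04],
       [ 2.51074504e-01, -9.67965200e-01,  2.22827774e-03],
       [ 4.19881568e-04, -2.19310635e-03, -9.99997507e-01]]), 'force': array([-1.16191882, -0.32632182, -0.35636834]), 'moment': array([-0.01885988, -0.0646029 ,  0.04022008]), 'grasp_force': 0.0, 'opening': 0.9991121969133541}
side {'vertical_fov': 49.95706972188091, 'cx': 253.96444724340415, 'cy': 195.5622940584075, 'dist': array([-0.02803141,  0.        ,  0.        ,  0.        ,  0.        ]), 'position': array([-0.10460103,  0.95059105,  0.78407148]), 'rotation': array([[-0.84977095, -0.26400833,  0.45627725],
  
[... 310 characters left out ...]
74,  1.26746385]), 'rotation': array([[ 0.01133107, -0.99616886,  0.08671333],
       [-0.99991929, -0.01078984,  0.00670775],
       [-0.00574643, -0.08678233, -0.99621072]])}
{'vertical_fov': 65.24547410824242, 'cx': 253.10262243803518, 'cy': 187.61861015281136, 'dist': array([-0.06070648,  0.        ,  0.        ,  0.        ,  0.        ]), 'hand_eye': array([[-4.20665579e-04, -9.60529894e-01, -2.78176465e-01,
         7.71610078e-02],
       [ 9.99999911e-01, -4.10035612e-04, -9.63923343e-05,
         6.82185382e-04],
       [-2.14745386e-05, -2.78176481e-01,  9.60529981e-01,
        -1.62173595e-01],
       [ 0.00000000e+00,  0.00000000e+00,  0.00000000e+00,
         1.00000000e+00]])}
```

View pics/top0.png

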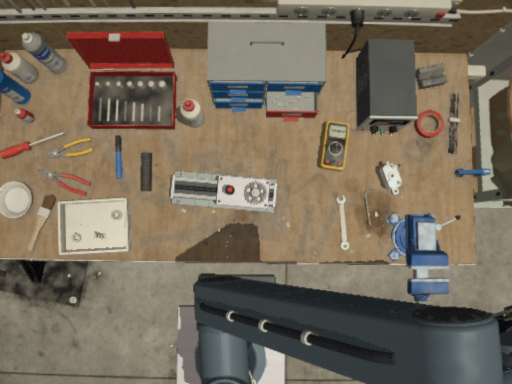

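View pics/side0.png

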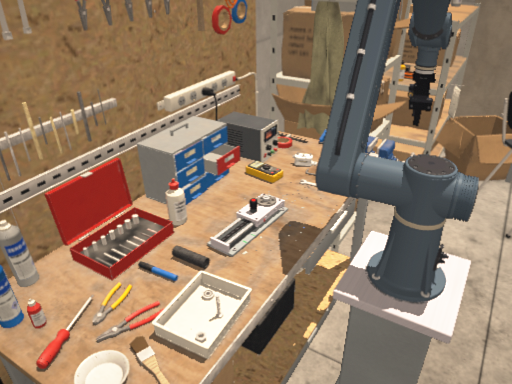

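The top view shows the slide with its knob at about (230,190) and the sprocket at (256,194), so slide +x points to image left (world +y). Next I measure the knob and the slide axis.

```bash
cat > h.py <<'E'
from rig import bot,capture,camera_model
import cv2,numpy as np
def ray(n,uv,st=None):
    m=camera_model(n);f=192/np.tan(np.radians(m["vertical_fov"]/2))
    K=np.array([[f,0,m["cx"]],[0,f,m["cy"]],[0,0,1]])
    p=cv2.undistortPoints(np.array(uv,float).reshape(-1,1,2),K,m["dist"]).reshape(-1,2)
    d=np.c_[p,np.ones(len(p))]
    if n=="wrist":
        H=m["hand_eye"];R=st["tcp_rot"]@H[:3,:3];o=st["tcp_rot"]@H[:3,3]+st["position"]
    else: R=m["rotation"];o=m["position"]
    return o,d@R.T
def onplane(n,uv,z,st=None):
    o,d=ray(n,uv,st);return o+d*((z-o[2])/d[:,2])[:,None]
def blobs(im,lo,hi,box,amin=1):
    h=cv2.cvtColor(im,cv2.COLOR_RGB2HSV);x0,y0,x1,y1=box
    k=cv2.inRange(h,lo,hi) if lo[0]<=hi[0] else cv2.inRange(h,(lo[0],)+lo[1:],(180,)+hi[1:])|cv2.inRange(h,(0,)+lo[1:],hi)
    q=np.zeros_like(k);q[y0:y1,x0:x1]=k[y0:y1,x0:x1]
    _,_,s,c=cv2.connectedComponentsWithStats(q)
    return [(int(s[i,4]),c[i].round(2)) for i in range(1,len(c)) if s[i,4]>=amin]
E
python3 - <<'E'
from h import *
im=cv2.imread("pics/top0.png")[:,:,::-1].copy()
r=blobs(im,(170,90,60),(8,255,255),(165,165,285,220));g=blobs(im,(40,60,50),(85,255,255),(165,165,285,220))
print("red",r);print("green",g)
for a,c in r: print(onplane("top",c,.093))
for a,c in g: print(onplane("top",c,.01))
im2=cv2.imread("pics/side0.png")[:,:,::-1].copy()
r2=blobs(im2,(170,90,60),(8,255,255),(205,190,290,260));print("side red",r2,[onplane("side",c,.093) for a,c in r2])
g2=blobs(im2,(40,60,50),(85,255,255),(205,190,290,260));print(g2,[onplane("side",c,.01) for a,c in g2])
a=cv2.resize(im[160:225,160:290],(780,390),interpolation=cv2.INTER_CUBIC)
cv2.imwrite("pics/crop.png",a[:,:,::-1])
E
```

```text
red [(30, array([229.5, 189. ]))]
green [(4, array([197. , 174.5])), (4, array([211. , 175.5])), (2, array([195. , 201.5])), (4, array([208.25, 204.5 ]))]
[[0.49371783 0.00802159 0.093     ]]
[[0.54465379 0.11042743 0.01      ]]
[[0.54203908 0.06802239 0.01      ]]
[[0.46287364 0.11470687 0.01      ]]
[[0.45430052 0.07467798 0.01      ]]
side red [(16, array([253.  , 199.88])), (5, array([264. , 219.8]))] [array([[0.49211636, 0.01106045, 0.093     ]]), array([[0.4053991 , 0.08896957, 0.093     ]])]
[(3, array([253.  , 234.67])), (5, array([244.6, 241.4]))] [array([[0.45456023, 0.07355844, 0.01      ]]), array([[0.45847881, 0.11593223, 0.01      ]])]
```

View pics/crop.png

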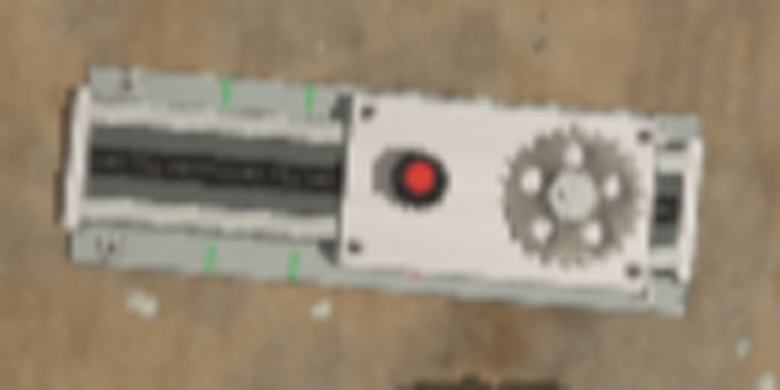

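The crop gives the knob at world ≈(0.493, 0.009), with slide +x close to world +y, tilted about 5° towards +x. I'll rise clear of the vise first, then move over the knob.

Call:
{"op": "apply_moves", "data": {
  "plan": "0 0 -0.6 0 0 0;0 0 -0.7 0 0 0;0.3 -0.3 -0.3 0 0 0;0.48 -0.51 0 0 0 0;0.48 -0.51 0 0 0 0;0.48 -0.51 0 0 0 0;0.48 -0.51 0 0 0 0;0.48 -0.51 0 0 0 0;0.48 -0.51 0 0 0 0;0.48 -0.51 0 0 0 0",
  "gripper": 0.4
}}

```text
time_s: 0.93
position: [0.2858, -0.3698, 0.3022]
tcp_rot: [[0.968, 0.251, -0.0], [0.251, -0.968, 0.001], [-0.0, -0.001, -1.0]]
force: [0.0, -0.5, 0.5]
opening: 0.695
grasp_force: 0.0
```

Call:
{"op": "apply_moves", "data": {
  "plan": "0.48 -0.51 0 0 0 0;0.48 -0.51 0 0 0 0;0.48 -0.51 0 0 0 0;0.48 -0.51 0 0 0 0;0.48 -0.51 0 0 0 0;0.48 -0.51 0 0 0 0;0.48 -0.51 0 0 0 0;0.48 -0.51 0 0 0 0;0.48 -0.51 0 0 0 0;0.48 -0.51 0 0 0 0"
}}

```text
time_s: 1.77
position: [0.454, -0.0628, 0.3024]
tcp_rot: [[0.968, 0.251, -0.0], [0.251, -0.968, 0.0], [-0.0, -0.0, -1.0]]
force: [0.8, -0.6, -0.1]
opening: 0.697
grasp_force: 0.0
```

Call:
{"op": "apply_moves", "data": {
  "plan": "0.38 -0.41 -0 0 0 0;0.38 -0.41 0.2 0 0 0;0.37 -0.42 0.4 0 0 0;0 0 0.5 0 0 0.013;0 0 0.5 0 0 0.013;0 0 0.4 0 0 0.013;0 0 0.1 0 0 0.014;0 0 0 0 0 0"
}}

```text
time_s: 2.43
position: [0.4911, 0.0101, 0.1953]
tcp_rot: [[0.997, -0.08, -0.006], [-0.08, -0.997, 0.001], [-0.006, -0.001, -1.0]]
force: [0.3, 0.0, 0.8]
opening: 0.699
grasp_force: 0.0
```

```bash
cat > w.py <<'E'
from h import *
import sys
s=bot.read_state();im=capture("wrist");cv2.imwrite(f"pics/{sys.argv[1]}.png",im[:,:,::-1])
print(s["time_s"],s["position"],np.degrees(np.arctan2(*s["tcp_rot"][:2,1][::-1])))
for a,c in blobs(im,(170,120,60),(8,255,255),(0,0,512,384),8): print("red",a,c,onplane("wrist",c,.093,s)[0],onplane("wrist",c,.045,s)[0])
for a,c in blobs(im,(40,80,60),(85,255,255),(0,0,512,384),8): print("green",a,c,onplane("wrist",c,.01,s)[0])
E
python3 w.py w1
```

```text
2.4333 [0.49109066 0.01009834 0.19532591] -94.60455996229382
red 973 [33.31  5.97] [0.66107383 0.17744023 0.093     ] [0.6778007  0.20909427 0.045     ]
red 8 [256.88 130.12] [0.54299469 0.00232444 0.093     ] [0.53825759 0.00214661 0.045     ]
red 159 [257.54 184.27] [0.4940852  0.00551015 0.093     ] [0.48045753 0.00591141 0.045     ]
green 31 [165.74 129.94] [0.54379839 0.10642757 0.01      ]
green 34 [202.06 129.21] [0.5410104  0.06450914 0.01      ]
green 24 [171.62 200.21] [0.45874522 0.11288098 0.01      ]
green 21 [205.71 200.43] [0.45513071 0.07101149 0.01      ]
```

View pics/w1.png

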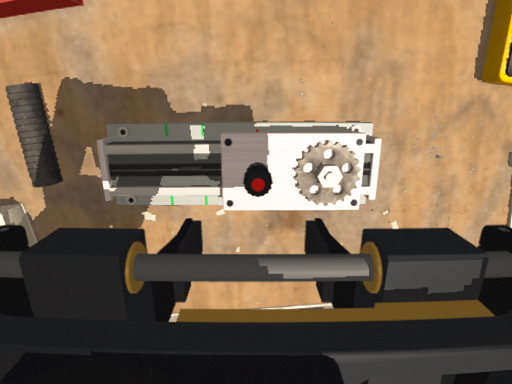

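Wrist view: the knob's red dot is at (257,184), giving knob ≈(0.494, 0.0057), and the four green marks put the slide axis at ≈4.4° from +y. The fingers are aligned with the axis, so I centre and descend to TCP z≈0.073, above the sprocket top.

Call:
{"op": "apply_moves", "data": {
  "plan": "0.04 0.04 0.3 0 0 0;0.04 0.045 0.5 0 0 0;0 0 0.5 0 0 0;0 0 0.4 0 0 0;0 0 0.3 0 0 0;0 0 0.2 0 0 0;0 0 0.1 0 0 0;0 0 0 0 0 0",
  "gripper": -0.1
}}

```text
time_s: 3.15
position: [0.4967, 0.0049, 0.0823]
tcp_rot: [[0.997, -0.078, -0.0], [-0.078, -0.997, 0.0], [-0.0, -0.0, -1.0]]
force: [-0.2, -0.2, 0.4]
opening: 0.453
grasp_force: 0.0
```

```bash
python3 w.py w2
```

```text
3.15 [0.49668502 0.00493353 0.08229432] -94.49803447659546
red 19 [252.   155.11] [0.54728911 0.00114013 0.093     ] [0.53887861 0.00199379 0.045     ]
red 297 [251.86 247.7 ] [0.49519612 0.00539363 0.093     ] [0.47027378 0.00759551 0.045     ]
green 69 [173.07 151.41] [0.54072229 0.06455938 0.01      ]
green 64 [120.97 151.98] [0.54380304 0.10646979 0.01      ]
green 22 [180.68 250.41] [0.45416358 0.0713263  0.01      ]
```

View pics/w2.png

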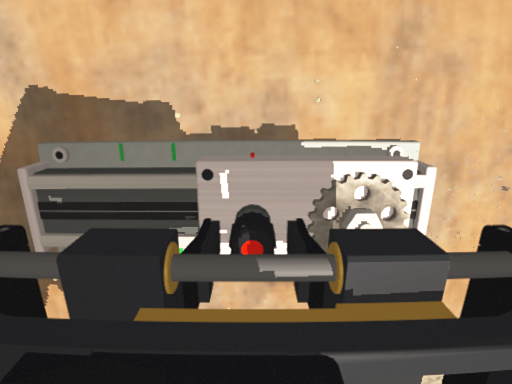

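The knob (252,248) sits centred between the fingers at columns 208 and 297. I apply a small x correction, go down 9 mm and close.

Call:
{"op": "apply_moves", "data": {
  "plan": "-0.045 -0.01 0.1 0 0 0;0 0 0.08 0 0 0;0 0 0 0 0 0"
}}

```text
time_s: 3.45
position: [0.4941, 0.0058, 0.0735]
tcp_rot: [[0.997, -0.079, -0.0], [-0.079, -0.997, 0.0], [-0.0, -0.0, -1.0]]
force: [0.1, -0.5, 0.0]
opening: 0.449
grasp_force: 0.0
```

Call:
{"op": "apply_moves", "data": {
  "plan": "0 0 0 0 0 0;0 0 0 0 0 0;0 0 0 0 0 0;0 0 0 0 0 0;0 0 0 0 0 0",
  "gripper": -1
}}

```text
time_s: 3.87
position: [0.4946, 0.0057, 0.0738]
tcp_rot: [[0.997, -0.079, 0.001], [-0.079, -0.997, -0.0], [0.001, 0.0, -1.0]]
force: [-0.2, 0.1, 1.1]
opening: 0.283
grasp_force: 30.0
```

Gripped at 30 N. Next I lift gently by about 10.5 mm.

Call:
{"op": "apply_moves", "data": {
  "plan": "0 0 -0.04 0 0 0;0 0 -0.04 0 0 0;0 0 -0.04 0 0 0;0 0 -0.04 0 0 0;0 0 -0.04 0 0 0;0 0 -0.01 0 0 0;0 0 0 0 0 0;0 0 0 0 0 0"
}}

```text
time_s: 4.53
position: [0.4945, 0.0057, 0.084]
tcp_rot: [[0.997, -0.079, 0.0], [-0.079, -0.997, -0.0], [0.0, 0.0, -1.0]]
force: [3.0, -0.3, -11.6]
opening: 0.286
grasp_force: 30.0
```

The spring load reads 11.6 N, so the plunger is up about 10 mm. I move along slide +x (tool −y), stopping short of the work zone at about 0.058.

Call:
{"op": "apply_moves", "data": {
  "plan": "0 -0.03 0 0 0 0;0 -0.06 0 0 0 0;0 -0.09 0 0 0 0;0 -0.09 0 0 0 0;0 -0.09 0 0 0 0;0 -0.09 0 0 0 0;0 -0.09 0 0 0 0;0 -0.06 0 0 0 0;0 0 0 0 0 0"
}}

```text
time_s: 5.28
position: [0.4968, 0.0368, 0.0841]
tcp_rot: [[0.997, -0.079, 0.0], [-0.079, -0.997, 0.001], [0.0, -0.001, -1.0]]
force: [2.5, 1.9, -12.2]
opening: 0.287
grasp_force: 30.0
```

Call:
{"op": "apply_moves", "data": {
  "plan": "0 -0.06 0 0 0 0;0 -0.09 0 0 0 0;0 -0.09 0 0 0 0;0 -0.09 0 0 0 0;0 -0.09 0 0 0 0;0 -0.06 0 0 0 0;0 -0.04 0 0 0 0;0 0 0 0 0 0;0 0 0 0 0 0"
}}

```text
time_s: 6.03
position: [0.4988, 0.0623, 0.084]
tcp_rot: [[0.997, -0.08, 0.0], [-0.08, -0.997, 0.001], [-0.0, -0.001, -1.0]]
force: [2.4, 1.5, -10.3]
opening: 0.285
grasp_force: 30.0
```

The carriage is at ≈0.057. I lower the pin onto the bar in small steps.

Call:
{"op": "apply_moves", "data": {
  "plan": "0 0 0.015 0 0 0;0 0 0.015 0 0 0;0 0 0.015 0 0 0;0 0 0 0 0 0;0 0 0 0 0 0"
}}

```text
time_s: 6.45
position: [0.4987, 0.0617, 0.0818]
tcp_rot: [[0.997, -0.079, -0.0], [-0.079, -0.997, 0.0], [-0.0, -0.0, -1.0]]
force: [2.2, 1.8, -11.1]
opening: 0.286
grasp_force: 30.0
```

Call:
{"op": "apply_moves", "data": {
  "plan": "0 0 0.01 0 0 0;0 0 0 0 0 0"
}}

```text
time_s: 6.62
position: [0.4987, 0.0616, 0.0815]
tcp_rot: [[0.997, -0.079, -0.0], [-0.079, -0.997, 0.0], [-0.0, -0.0, -1.0]]
force: [2.5, 1.8, -9.2]
opening: 0.289
grasp_force: 30.0
```

The lift is about 7.7 mm. I loosen the fingers slightly so the spring carries the pin, and the rear finger will push the knob.

Call:
{"op": "apply_moves", "data": {
  "plan": "0 0 0 0 0 0;0 0 0 0 0 0;0 0 0 0 0 0",
  "gripper": -0.34
}}

```text
time_s: 6.87
position: [0.4987, 0.0612, 0.0821]
tcp_rot: [[0.997, -0.079, 0.0], [-0.079, -0.997, -0.001], [0.0, 0.001, -1.0]]
force: [0.9, -0.9, 0.5]
opening: 0.331
grasp_force: 0.0
```

Call:
{"op": "apply_moves", "data": {
  "plan": "0 -0.01 0 0 0 0;0 -0.01 0 0 0 0;0 -0.01 0 0 0 0;0 -0.01 0 0 0 0;0 -0.01 0 0 0 0;0 -0.01 0 0 0 0"
}}

```text
time_s: 7.37
position: [0.499, 0.0636, 0.0815]
tcp_rot: [[0.997, -0.078, -0.0], [-0.078, -0.997, -0.002], [-0.0, 0.002, -1.0]]
force: [-0.5, -6.4, 2.4]
opening: 0.331
grasp_force: 3.3
```

Drag is −6.4 N with the pin riding on the bar. I creep on in steps of about 2 mm, watching the drag.

Call:
{"op": "apply_moves", "data": {
  "plan": "0 -0.008 0 0 0 0;0 -0.008 0 0 0 0;0 -0.008 0 0 0 0;0 -0.008 0 0 0 0;0 -0.008 0 0 0 0"
}}

```text
time_s: 7.78
position: [0.4992, 0.0655, 0.0815]
tcp_rot: [[0.997, -0.079, -0.0], [-0.079, -0.997, -0.001], [-0.0, 0.001, -1.0]]
force: [-1.7, -4.4, 1.8]
opening: 0.333
grasp_force: 2.0
```

Call:
{"op": "apply_moves", "data": {
  "plan": "0 -0.008 0 0 0 0;0 -0.008 0 0 0 0;0 -0.008 0 0 0 0;0 -0.008 0 0 0 0;0 -0.008 0 0 0 0"
}}

```text
time_s: 8.2
position: [0.4993, 0.0671, 0.0814]
tcp_rot: [[0.997, -0.077, -0.0], [-0.077, -0.997, -0.003], [-0.0, 0.003, -1.0]]
force: [-0.9, -8.7, 2.7]
opening: 0.336
grasp_force: 4.1
```

Call:
{"op": "apply_moves", "data": {
  "plan": "0 -0.008 0 0 0 0;0 -0.008 0 0 0 0;0 -0.008 0 0 0 0;0 -0.008 0 0 0 0;0 -0.008 0 0 0 0"
}}

```text
time_s: 8.62
position: [0.4995, 0.071, 0.0812]
tcp_rot: [[0.997, -0.079, 0.0], [-0.079, -0.997, 0.0], [-0.0, -0.0, -1.0]]
force: [-0.4, -1.6, -0.0]
opening: 0.332
grasp_force: 0.6
```

The drag fell to −1.6 N, which is either a stick-slip or a drop, so I check the knob height in the images.

```bash
cat > z.py <<'E'
from h import *
import sys
# knob top from side view (vs. TCP line of slide) and wrist
s=bot.read_state();im=capture("side");wi=capture("wrist");cv2.imwrite(f"pics/s_{sys.argv[1]}.png",im[:,:,::-1]);cv2.imwrite(f"pics/w_{sys.argv[1]}.png",wi[:,:,::-1])
print(s["time_s"],s["position"],s["force"])
n=np.array([.997,-.076]);
m=blobs(im,(170,90,60),(8,255,255),(205,170,290,260),4)
for a,c in m:
    o,d=ray("side",[c]);d=d[0];t=(n@(np.array([.494,.0057])-o[:2]))/(n@d[:2]);p=o+t*d
    print("side",a,c,"travel",((p[:2]-[.494,.0057])@[.076,.997]).round(4),"z",p[2].round(4))
for a,c in blobs(wi,(170,110,50),(8,255,255),(100,100,400,330),8): print("wrist",a,c)
E
python3 z.py a
python3 - <<'E'
import sys;sys.argv=["","x"]
import cv2
a=cv2.imread("pics/s_a.png")[150:270,190:330];b=cv2.imread("pics/w_a.png")[120:320,120:380]
import numpy as np
A=cv2.resize(a,(560,480),interpolation=cv2.INTER_CUBIC)[:, :400];B=cv2.resize(b,(400,308))
C=np.zeros((480,800,3),np.uint8);C[:,:400]=A;C[:308,400:]=B;cv2.imwrite("pics/ab.png",C)
E
```

```text
8.6167 [0.49951006 0.07099698 0.08117544] [-0.37506428 -1.62936524 -0.02028092]
side 24 [219.04 171.75] travel 0.1546 z 0.2585
side 7 [271.71 172.43] travel -0.1034 z 0.1435
side 15 [240.93 206.4 ] travel 0.0647 z 0.0989
side 5 [252.4 229. ] travel 0.0081 z -0.0201
wrist 20 [254.75 152.35]
wrist 238 [255.58 249.24]
```

View pics/ab.png

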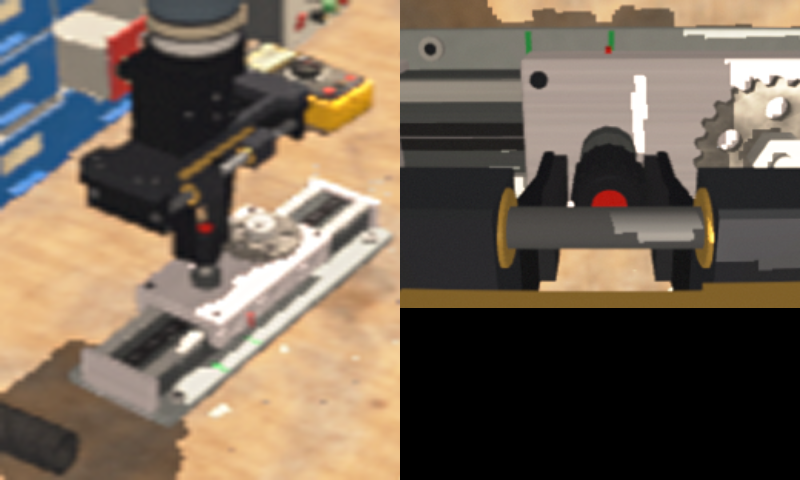

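The red dot is at z≈0.099 in the side view and the boss gap is visible, so the knob is still up and this was a stick-slip. The carriage is at ≈0.064; I continue.

Call:
{"op": "apply_moves", "data": {
  "plan": "0 -0.008 0 0 0 0;0 -0.008 0 0 0 0;0 -0.008 0 0 0 0;0 -0.008 0 0 0 0;0 -0.008 0 0 0 0"
}}

```text
time_s: 9.13
position: [0.4995, 0.0717, 0.0812]
tcp_rot: [[0.997, -0.078, -0.0], [-0.078, -0.997, -0.001], [-0.0, 0.002, -1.0]]
force: [-0.4, -7.0, -0.5]
opening: 0.333
grasp_force: 3.4
```

Call:
{"op": "apply_moves", "data": {
  "plan": "0 -0.008 0 0 0 0;0 -0.008 0 0 0 0;0 -0.008 0 0 0 0;0 -0.008 0 0 0 0;0 -0.008 0 0 0 0"
}}

```text
time_s: 9.55
position: [0.4998, 0.0746, 0.0813]
tcp_rot: [[0.997, -0.079, -0.0], [-0.079, -0.997, 0.0], [-0.0, -0.0, -1.0]]
force: [-0.1, -3.1, -1.1]
opening: 0.33
grasp_force: 1.3
```

Call:
{"op": "apply_moves", "data": {
  "plan": "0 -0.008 0 0 0 0;0 -0.008 0 0 0 0;0 -0.008 0 0 0 0;0 -0.008 0 0 0 0"
}}

```text
time_s: 9.88
position: [0.4999, 0.0762, 0.0813]
tcp_rot: [[0.997, -0.079, 0.0], [-0.079, -0.997, 0.0], [-0.0, -0.0, -1.0]]
force: [-0.2, -1.9, -1.2]
opening: 0.329
grasp_force: 1.3
```

```bash
python3 z.py b; python3 - <<'E'
from h import *
im=cv2.imread("pics/side0.png")[:,:,::-1].copy();n=np.array([.997,-.076])
c=[253,199.88];o,d=ray("side",[c]);d=d[0];t=(n@(np.array([.494,.0057])-o[:2]))/(n@d[:2]);print("baseline",o+t*d)
E
```

```text
9.8833 [0.49994436 0.07620847 0.08130601] [-0.23053974 -1.85814612 -1.15678749]
side 18 [218.33 172.  ] travel 0.1575 z 0.259
side 7 [271.71 172.43] travel -0.1034 z 0.1435
side 13 [239.69 207.  ] travel 0.0708 z 0.0999
side 6 [251.5 230. ] travel 0.0132 z -0.0212
wrist 23 [255.   152.17]
wrist 237 [255.77 249.24]
baseline [0.49416298 0.00783805 0.09062977]
```

The dot's z is 0.0999 against a home baseline of 0.0906, so the pin is still riding at ≈0.069.

Call:
{"op": "apply_moves", "data": {
  "plan": "0 -0.008 0 0 0 0;0 -0.008 0 0 0 0;0 -0.008 0 0 0 0;0 -0.008 0 0 0 0;0 -0.008 0 0 0 0"
}}

```text
time_s: 10.4
position: [0.5001, 0.0781, 0.0813]
tcp_rot: [[0.997, -0.079, -0.0], [-0.079, -0.997, -0.0], [-0.0, 0.0, -1.0]]
force: [-0.1, -2.1, -1.1]
opening: 0.329
grasp_force: 1.3
```

Call:
{"op": "apply_moves", "data": {
  "plan": "0 -0.008 0 0 0 0;0 -0.008 0 0 0 0;0 -0.008 0 0 0 0;0 -0.008 0 0 0 0;0 -0.008 0 0 0 0"
}}

```text
time_s: 10.82
position: [0.5002, 0.0801, 0.0813]
tcp_rot: [[0.997, -0.079, -0.0], [-0.079, -0.997, 0.0], [-0.0, 0.0, -1.0]]
force: [-0.4, -2.0, -0.3]
opening: 0.33
grasp_force: 1.3
```

```bash
python3 z.py c; python3 - <<'E'
import cv2,numpy as np
a=cv2.imread("pics/s_c.png")[170:250,205:285];b=cv2.imread("pics/w_c.png")[120:320,120:380]
C=np.zeros((480,800,3),np.uint8);C[:400,:400]=cv2.resize(a,(400,400),interpolation=cv2.INTER_CUBIC);C[:308,400:]=cv2.resize(b,(400,308));cv2.imwrite("pics/cc.png",C)
E
```

```text
10.8167 [0.50021391 0.08012639 0.08129064] [-0.40279347 -1.98349078 -0.29542397]
side 13 [218.15 172.54] travel 0.1584 z 0.2577
side 7 [271.71 172.43] travel -0.1034 z 0.1435
side 13 [239.   207.85] travel 0.0743 z 0.0987
side 5 [250.6 230.8] travel 0.0182 z -0.0215
wrist 23 [255.   152.17]
wrist 238 [255.98 249.26]
```

View pics/cc.png

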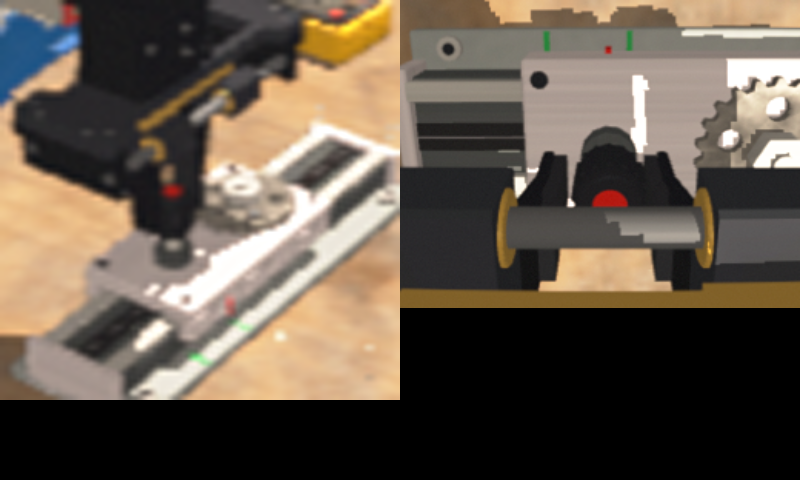

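The knob is still up at ≈0.072, but a steady drag of 2 N is lower than I'd expect. I open the fingers a little more to make sure nothing is holding the knob off the bar.

Call:
{"op": "apply_moves", "data": {
  "plan": "0 0 0 0 0 0;0 0 0 0 0 0;0 0 0 0 0 0",
  "gripper": -0.24
}}

```text
time_s: 11.17
position: [0.5003, 0.0804, 0.0814]
tcp_rot: [[0.997, -0.079, 0.0], [-0.079, -0.997, 0.001], [0.0, -0.001, -1.0]]
force: [0.4, 0.0, -0.0]
opening: 0.378
grasp_force: 0.0
```

```bash
python3 z.py d
```

```text
11.1667 [0.50031094 0.08043063 0.08140413] [ 0.36453454  0.04484645 -0.04384866]
side 12 [218.  172.5] travel 0.159 z 0.2581
side 7 [271.71 172.43] travel -0.1034 z 0.1435
side 13 [238.69 208.  ] travel 0.0759 z 0.0989
side 5 [250.6 230.8] travel 0.0182 z -0.0215
wrist 20 [255.5 152. ]
wrist 236 [256.33 249.22]
```

The fingers carry no force and the knob stays up, so it really is riding on the bar. I close back to the loose fit and continue.

Call:
{"op": "apply_moves", "data": {
  "plan": "0 -0.008 0 0 0 0;0 -0.008 0 0 0 0;0 -0.008 0 0 0 0;0 -0.008 0 0 0 0;0 -0.008 0 0 0 0",
  "gripper": -0.34
}}

```text
time_s: 11.68
position: [0.5004, 0.0818, 0.0813]
tcp_rot: [[0.997, -0.079, -0.0], [-0.079, -0.997, -0.001], [-0.0, 0.001, -1.0]]
force: [-1.9, -2.2, 0.4]
opening: 0.331
grasp_force: 1.4
```

Call:
{"op": "apply_moves", "data": {
  "plan": "0 -0.008 0 0 0 0;0 -0.008 0 0 0 0;0 -0.008 0 0 0 0;0 -0.008 0 0 0 0;0 -0.008 0 0 0 0"
}}

```text
time_s: 12.1
position: [0.5006, 0.0841, 0.0813]
tcp_rot: [[0.997, -0.079, -0.0], [-0.079, -0.997, -0.0], [-0.0, 0.0, -1.0]]
force: [0.6, -2.7, -0.7]
opening: 0.329
grasp_force: 1.3
```

Call:
{"op": "apply_moves", "data": {
  "plan": "0 -0.008 0 0 0 0;0 -0.008 0 0 0 0;0 -0.008 0 0 0 0;0 -0.008 0 0 0 0;0 -0.008 0 0 0 0"
}}

```text
time_s: 12.52
position: [0.5007, 0.0861, 0.0813]
tcp_rot: [[0.997, -0.079, -0.0], [-0.079, -0.997, 0.0], [-0.0, -0.0, -1.0]]
force: [-0.7, -2.4, 0.8]
opening: 0.329
grasp_force: 1.3
```

Call:
{"op": "apply_moves", "data": {
  "plan": "0 -0.008 0 0 0 0;0 -0.008 0 0 0 0;0 -0.008 0 0 0 0;0 -0.008 0 0 0 0;0 -0.008 0 0 0 0"
}}

```text
time_s: 12.93
position: [0.5009, 0.0881, 0.0813]
tcp_rot: [[0.997, -0.079, -0.0], [-0.079, -0.997, 0.0], [-0.0, -0.0, -1.0]]
force: [-0.7, -3.2, 0.7]
opening: 0.333
grasp_force: 1.3
```

Call:
{"op": "apply_moves", "data": {
  "plan": "0 -0.008 0 0 0 0;0 -0.008 0 0 0 0;0 -0.008 0 0 0 0;0 -0.008 0 0 0 0;0 -0.008 0 0 0 0"
}}

```text
time_s: 13.35
position: [0.5011, 0.0904, 0.0812]
tcp_rot: [[0.997, -0.08, 0.0], [-0.08, -0.997, 0.001], [0.0, -0.001, -1.0]]
force: [0.4, 0.1, 0.0]
opening: 0.328
grasp_force: 0.0
```

```bash
python3 z.py e
```

```text
13.35 [0.50108531 0.09037118 0.0812464 ] [0.43493164 0.09617462 0.03674728]
side 7 [271.71 172.43] travel -0.1034 z 0.1435
side 14 [237.   209.71] travel 0.0843 z 0.0972
side 5 [248.4 232. ] travel 0.0303 z -0.0191
wrist 23 [254.   152.17]
wrist 352 [254.45 246.2 ]
```

Force vanished and the wrist's red dot changed (238→352 px area): probably the drop. I look to confirm.

```bash
python3 - <<'E'
import cv2,numpy as np
C=np.zeros((600,800,3),np.uint8)
for i,k in enumerate("ce"):
    a=cv2.imread(f"pics/s_{k}.png")[185:245,205:265];b=cv2.imread(f"pics/w_{k}.png")[120:320,120:380]
    C[i*300:i*300+300,:300]=cv2.resize(a,(300,300),interpolation=cv2.INTER_CUBIC);C[i*300:i*300+300,350:740]=cv2.resize(b,(390,300))
cv2.imwrite("pics/ee.png",C)
E
```

```text
(no output)
```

View pics/ee.png

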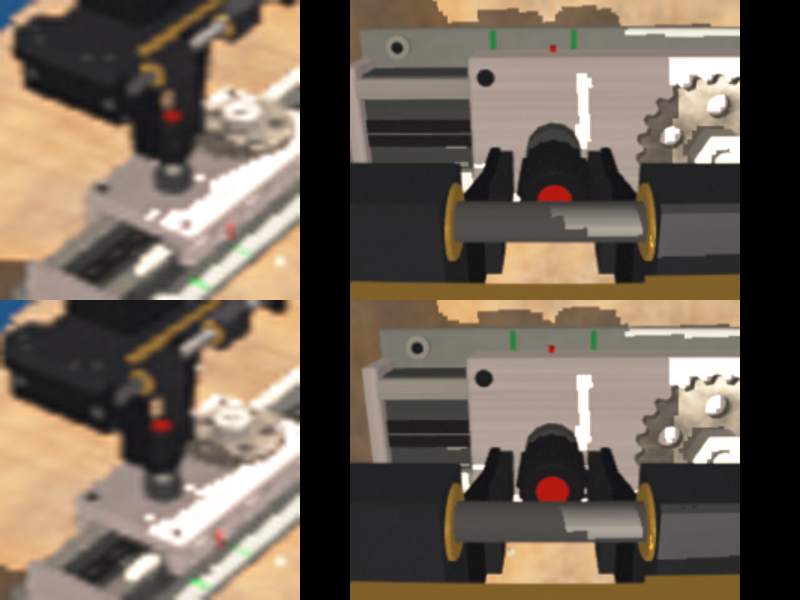

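```bash
python3 - <<'E'
from h import *
K=[("w2",(.4967,.0049,.0823),.494),("w_c",(.5002,.0801,.0813),.494+.076*.073),("w_d",(.5003,.0804,.0814),.494+.076*.073),("w_e",(.5011,.0904,.0812),.494+.076*.082)]
s=bot.read_state()
for n,p,kx in K:
    im=cv2.imread(f"pics/{n}.png")[:,:,::-1].copy();h=cv2.cvtColor(im,cv2.COLOR_RGB2HSV)
    k=((h[...,0]>170)|(h[...,0]<8))&(h[...,1]>110)&(h[...,2]>50);k[:200]=0;k[300:]=0;k[:,:200]=0;k[:,310:]=0
    r,c=np.nonzero(k);t=r.min();w=np.ptp(c)+1
    st=dict(s);st["position"]=np.array(p);o,d=ray("wrist",[(c.mean(),t)],st);d=d[0]
    q=o+d*(kx+.0045-o[0])/d[0]
    print(n,"top row",t,"bottom",r.max(),"width",w,"edge z",q[2].round(4),"y",q[1].round(4))
E
```

```text
w2 top row 240 bottom 254 width 23 edge z 0.0901 y 0.0051
w_c top row 243 bottom 254 width 25 edge z 0.0973 y 0.0779
w_d top row 243 bottom 254 width 24 edge z 0.0972 y 0.078
w_e top row 237 bottom 254 width 24 edge z 0.0892 y 0.089
```

Knob-top edge heights: home 0.090, riding 0.097, now 0.089. The pin is fully home at travel ≈0.084 with no side load, so I open the fingers and withdraw straight up.

Call:
{"op": "apply_moves", "data": {
  "plan": "0 0 0 0 0 0;0 0 0 0 0 0;0 0 0 0 0 0;0 0 -0.1 0 0 0;0 0 -0.3 0 0 0;0 0 -0.5 0 0 0;0 0 -0.6 0 0 0;0 0 -0.5 0 0 0;0 0 -0.3 0 0 0;0 0 0 0 0 0",
  "gripper": 0
}}

```text
time_s: 14.28
position: [0.5036, 0.0901, 0.2001]
tcp_rot: [[0.997, -0.079, 0.008], [-0.079, -0.997, -0.0], [0.008, -0.0, -1.0]]
force: [0.2, 1.1, 0.1]
opening: 0.501
grasp_force: 0.0
```

```bash
python3 w.py w9; python3 z.py f
```

```text
14.2833 [0.50356036 0.09009513 0.20009653] -94.53175164145485
red 2604 [76.93 14.5 ] [0.66552452 0.2248432  0.093     ] [0.68086537 0.24995882 0.045     ]
red 150 [250.5 191. ] [0.50070708 0.09248029 0.093     ] [0.48673723 0.09405684 0.045     ]
green 20 [236.2  134.65] [0.54613008 0.10624328 0.01      ]
green 17 [272.47 134.24] [0.54324926 0.06403288 0.01      ]
14.3333 [0.50227906 0.09009258 0.19821083] [-0.35772198 -0.93326443 -0.45705904]
side 6 [218.  173.5] travel 0.1592 z 0.2551
side 7 [271.71 172.43] travel -0.1034 z 0.1435
side 12 [236.17 211.92] travel 0.0887 z 0.0915
side 5 [247.6 232.8] travel 0.0347 z -0.0197
wrist 162 [250.12 188.68]
```

View pics/w9.png

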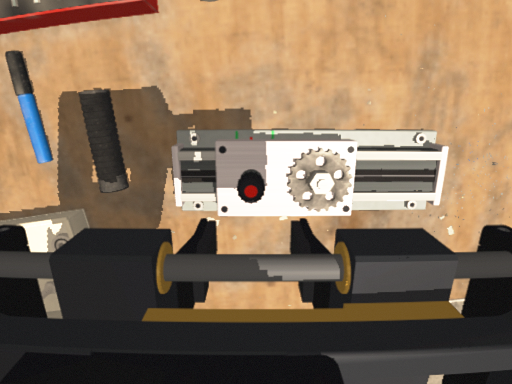

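After withdrawing, the knob at (250,191) lies between the green marks. Its side-view z is 0.0915 against 0.0906 at home, so the pin is home with the gripper clear, and I hand in.

```bash
python3 -c "
from rig import bot
print(bot.hand_in())"
```

```text
the job is handed in; nothing more can be done
None
```

The job is handed in after about 14 s of robot time: the pin dropped home in the work hole at roughly 0.086 m of travel, with no side load on it, the knob released, the gripper clear above it, and nothing else on the bench touched.

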